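# Oil the taps, fit the double lid, take off the outer cover

## Robot

A 6-joint arm with a two-finger parallel gripper is mounted at the origin on the work surface. World frame = base frame: x ahead of the robot, y to its left, z up, the work surface at z = 0. Lengths are in m, angles in degrees, forces in N, time in s.
With the tool pointing down it reaches from about 0.4 to 0.825 m from the base axis. Payload 7 kg.
Tool frame: the origin (TCP) lies midway between the tips of the shut fingers; the grasp point (between the pads) lies 19 mm behind it (grip_depth is the distance from the TCP to the grasp point, in m); z points along the fingers, y is the direction in which the jaws open and shut (so a half turn about z gives the same grasp; the last joint's range is limited). The gripper opens to 88 mm and grips with 3 to 60 N. Pads are 19 mm wide; open, the fingers measure 130 mm over their backs; the gripper's body (78 mm by 193 mm) begins 47 mm behind the grasp point.
Start: joints at [-51.159, 20.546, 0.682, 0, -70.136, -16.507], TCP at [0.256, -0.624, 0.227] pointing down, gripper open.
Joint ranges: [-176.03, 176.03], [-82.01, 121.73], [-58.28, 71.71], [-173.87, 95.51], [-174.79, -0.11], [-173.66, 173.66]. Speed limits (degrees/s): [136.94, 136.94, 172.46, 180, 180, 180].

## Interface

Orientations are given as [roll, pitch, yaw] about the fixed x, y, z axes, in that order (R = Rz(yaw) Ry(pitch) Rx(roll)).
In Python, from plant import * gives the robot as it stands.
- The arm moves only by the shell command python3 -m inch 'ROWS'. ROWS is JSON, a list of rows, each an object of numbers: "ax", "ay", "az": the turn, a rotation vector about the tool's x, y, z in degrees; "dx", "dy", "dz": the shift along the tool's x, y, z in mm; "fingers": the finger opening in mm, from 0 to 87.6. In form: [{"ax": .., "ay": .., "az": .., "dx": .., "dy": .., "dz": .., "fingers": ..}, ...]. A call has 1 to 8 rows; each row is the pose to reach, as a shift and turn from the pose commanded when the call began, along the tool's axes at that moment; what a row does not reach only later rows make up. A row lasts 1/8 s, in which the tool goes at most 62.5 mm and 10.7 degrees, less where a joint would pass 70% of its speed; a pose out of reach is approached as far as the arm can. A call with a gripper value outside its range is refused whole. The fingers move at their own pace and stop on an object; the grip force is fixed at half the most. Time passes only in rows, so rows that repeat a pose let the fingers close. It gives the time, the measured TCP pose, the force and the opening at its end, in the units of the state.
- get_obs(): the state, without advancing time (a new reading comes with each control period).
- snapshot(name): name is "side" or "top" or "wrist"; returns a dict with "image" (480x640x3 uint8, red, green, blue), "fx", "fy", "cx", "cy" (pixels), "rvec" (rotation vector, rad) and "tvec" (3), from world to camera coordinates, as OpenCV has them. Camera axes: x right, y down, z forward; pixel columns grow to the right and rows downward; lengths in m; the calibration is good to about 2 mm. A picture is of the moment at which its call begins. There is no depth.
- close_job(): hands the job in, once; it reports no verdict.
Trained networks look in the newest picture that a camera, given by its name, has taken for a name from the list of things; names that differ only in an ending like _2 or _b are one class to them, and where a whole thing is asked for, a point or a joint stands for the part that bears it (a point fixed in the world has none). Each returns a list of dicts, best first, with "score" (0 to 1); they miss things now and then, are a little off and sometimes report something else, mostly with a low value. They report only what shows in the picture. A call takes as long as a camera call. They do not tell look-alikes from the thing itself.
- search_frame(target, camera): "bbox" ([centre column, centre row, width, height] in pixels, round what is visible of it).
- trace(target, camera): "mask" (480x640 bool, what is visible of it) and "bbox" ([centre column, centre row, width, height] in pixels, round what is visible of it).
- landmark_of(target, camera): "position" ([column, row] in pixels: a listed point, or the origin of a listed thing).
The state is a dict: "clock": time; "joint_pos": joint angles; "qvel": joint speeds; "tau": joint torques, N m; "tool_pos": TCP position; "orientation": TCP orientation; "force": force on the tool from outside, world axes, zero at the start; "moment": the same for the moment, N m; "opening": finger opening in m.
Only numpy, scipy, OpenCV 4.12 (cv2) and the standard library are available. Lean on these libraries where they do the work, as an engineer would, in place of code of your own. Each camera call takes 0.05 s, during which the arm holds its last target.

## Task

Press the green cap of the oil spray can on the grey station plate right down and let it spring back, so the taps in the open tin get their oil. Then pick up the double lid set by the orange stem, so that both lids come along together, lower it onto the tin without dropping it until the inner lid sits fully home, and let go of the stem. Finally lift the blue outer lid alone by its collar, keeping it level and leaving the orange inner lid seated, and finish while still holding the outer lid about 10 cm above the inner lid; leave the red-capped can and everything else on the bench alone.

Things in the scene. Friction and masses are not known exactly. Their poses are not given: they have to be found in the camera images.
- oil_cap (a joint): travel of the sprung green cap (32 mm diameter) on the oil can: 0 up, 0.006 m fully down; 1 N starts it, 4 N holds it down, it springs back. The can (54 mm diameter, aluminium with a green band, cap top 176 mm above the bench) is clamped to the fixed grey station plate (130 x 320 x 8 mm), which also carries the tin
- oil_cap_top (a point): centre of the top face of the green oil-can cap; press straight down here
- tin_rim (a point): centre of the open mouth of the steel tap tin, in the plane of its rim, 78 mm above the bench. Tin: 98 mm outer and 93 mm inner diameter, 70 mm high, open on top, with taps standing inside (tops 20 mm below the rim); it is fixed on the station plate, 165 to 195 mm from the oil can. z axis up
- inner_lid_center (a point): orange inner lid: on its axis, half-way up (33 mm above its underside). Round, 66 mm high, 160 g: plug of 88 mm diameter, 12 mm deep, which enters the tin; flange of 103 mm diameter, 4 mm thick, which rests on the rim (this point then 21 mm above it); stem of 16 mm diameter, 50 mm long, passing up through the outer lid, 22 mm of it above the collar. Starts upright on its plug on the bench; z up
- outer_lid_collar (a point): blue outer lid: on its axis, half-way up its pale metal collar (38 mm outer, 28 inner diameter, 24 mm high, the stem loose inside). The collar stands on a plate of 113 mm diameter, 4 mm thick, lying loose on the inner flange; a skirt hangs 9 mm below the plate. Nested, this point is 1 mm below the inner centre. Gripped by the stem both lids come, by the collar this one alone. 130 g; z up
- cleaner_cap (a joint): travel of the red cap of the other spray can (a bystander, white body and red band, 176 mm high, on its own round foot of 90 mm diameter, fixed): leave it at 0
- cleaner_cap_top (a point): centre of the top face of that red cap; do not press
- blue_bin: loose blue stock bin, 150 x 100 x 75 mm, origin under its centre; bystander
- yellow_bin: loose yellow stock bin, 150 x 100 x 75 mm, origin under its centre; bystander
- tap_wrench: loose steel tap wrench lying flat along its x axis, 176 mm long, 18 mm wide, 14 mm high, origin under its centre; bystander
- drill_case: loose red drill case, 75 x 35 x 22 mm, origin under its centre; bystander
- drill_block: loose black drill block with drills, 50 x 120 mm, 90 mm high with the drills, origin under its centre; bystander
- hex_nut: loose large steel hexagon nut, 34 mm wide over its corners, 16 mm high, origin under its centre; bystander
Not all that is in view belongs to the job. Of the things shaped like the part that bears outer_lid_collar, the blue one is meant.

How it is judged:
By the outcome, as a careful person would: the job done as asked, in the order asked, and still so for the second after the job is handed in, while the arm keeps its last pose, push and grip.
It also fails if it takes over 64 s, if anything falls off the work surface, if the arm or the gripper's body presses on something with over 40 N, if the wrist force passes 120 N, or if a joint passes its speed limit or range.

## Working session

There is one attempt and no reset: what is moved stays moved. The work goes in short steps, Python scripts to look and compute and a shell command to move; the robot and the scene stay as the last step left them, time stands still between calls to the robot, and variables do not carry over. Pictures are saved under pics/ and viewed, and the job is handed in when it is done.

```bash
ls; mkdir -p pics; cat > h.py <<'E'
from plant import *
import numpy as np, cv2
def snap(n,f):
    s=snapshot(n); cv2.imwrite('pics/'+f,s['image'][:,:,::-1]); return s
def P(s):
    R=cv2.Rodrigues(np.array(s['rvec'],float))[0]; t=np.array(s['tvec'],float).ravel(); return R,t
def ray(s,px):
    R,t=P(s); d=R.T@np.array([(px[0]-s['cx'])/s['fx'],(px[1]-s['cy'])/s['fy'],1]); return -R.T@t,d
def atz(s,px,z):
    c,d=ray(s,px); return c+d*(z-c[2])/d[2]
def proj(s,p):
    R,t=P(s); q=R@np.array(p)+t; return np.array([s['fx']*q[0]/q[2]+s['cx'],s['fy']*q[1]/q[2]+s['cy']])
def tri(l):
    A=np.zeros((3,3));b=np.zeros(3)
    for s,px in l:
        c,d=ray(s,px); d/=np.linalg.norm(d); M=np.eye(3)-np.outer(d,d); A+=M;b+=M@c
    return np.linalg.solve(A,b)
E
python3 - <<'E'
from h import *
o=get_obs();print({k:np.round(v,3) for k,v in o.items()})
S={c:snap(c,c+'0.png') for c in ('side','top','wrist')}
for n in ['oil_cap_top','tin_rim','inner_lid_center','outer_lid_collar','cleaner_cap_top','drill_block','blue_bin','yellow_bin','hex_nut','tap_wrench','drill_case']:
    for c in ('top','side'):
        print(n,c,[(np.round(d['position']).tolist(),round(d['score'],2)) for d in landmark_of(n,c)][:4])
import pickle;pickle.dump(S,open('S0.pkl','wb'))
E
```

```text
pics
{'clock': np.float64(0.0), 'joint_pos': array([-5.1157e+01,  2.0590e+01,  6.3400e-01, -1.8000e-02, -7.0136e+01,
       -1.6508e+01]), 'qvel': array([ 0.009,  0.044,  0.025,  0.065, -0.024,  0.042]), 'tau': array([-2.0000e-03, -5.8272e+01,  2.9305e+01,  6.9970e+00,  7.0000e-03,
       -0.0000e+00]), 'tool_pos': array([ 0.256, -0.624,  0.226]), 'orientation': array([ 1.79907e+02, -1.00000e-02, -1.57672e+02]), 'force': array([-0.284, -0.599,  0.346]), 'moment': array([-0.029, -0.036,  0.011]), 'opening': np.float64(0.088)}
oil_cap_top top [([273.0, 202.0], 0.68), ([178.0, 206.0], 0.64)]
oil_cap_top side [([263.0, 245.0], 0.59)]
tin_rim top [([341.0, 226.0], 0.62)]
tin_rim side [([314.0, 216.0], 0.92)]
inner_lid_center top [([396.0, 280.0], 0.62)]
inner_lid_center side [([389.0, 189.0], 0.55), ([233.0, 212.0], 0.28)]
outer_lid_collar top [([398.0, 342.0], 0.91), ([397.0, 280.0], 0.87), ([337.0, 307.0], 0.78), ([470.0, 313.0], 0.65)]
outer_lid_collar side [([446.0, 146.0], 0.96), ([463.0, 214.0], 0.95), ([404.0, 255.0], 0.94), ([388.0, 191.0], 0.92)]
cleaner_cap_top top [([169.0, 272.0], 0.49)]
cleaner_cap_top side [([300.0, 393.0], 0.66)]
drill_block top [([268.0, 156.0], 0.73), ([396.0, 278.0], 0.73)]
drill_block side [([198.0, 286.0], 0.73)]
blue_bin top [([434.0, 201.0], 0.95)]
blue_bin side [([318.0, 146.0], 0.83)]
yellow_bin top [([180.0, 207.0], 0.6)]
yellow_bin side [([208.0, 409.0], 0.93), ([261.0, 242.0], 0.51)]
hex_nut top [([302.0, 156.0], 0.66)]
hex_nut side [([211.0, 250.0], 0.44)]
tap_wrench top [([308.0, 286.0], 0.78)]
tap_wrench side [([370.0, 290.0], 0.8)]
drill_case top [([346.0, 160.0], 0.81)]
drill_case side [([231.0, 212.0], 0.88)]
```

View pics/top0.png

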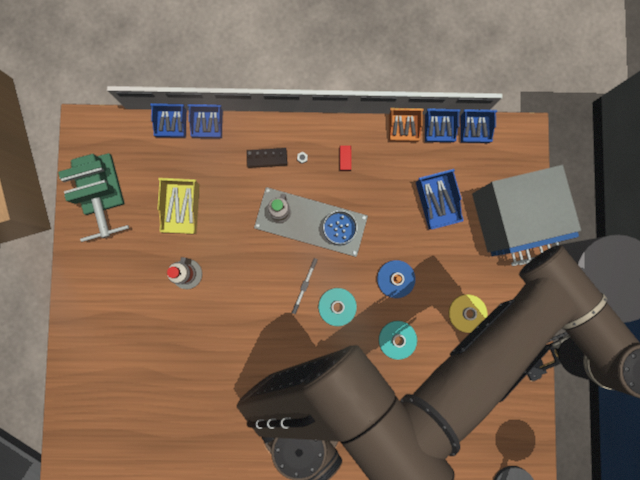

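View pics/side0.png

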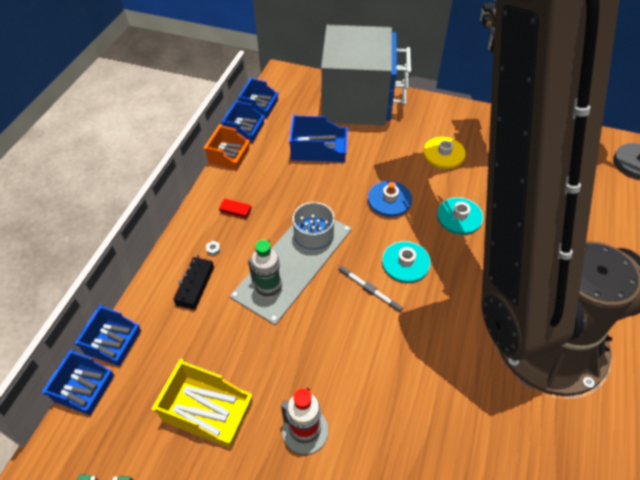

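View pics/wrist0.png

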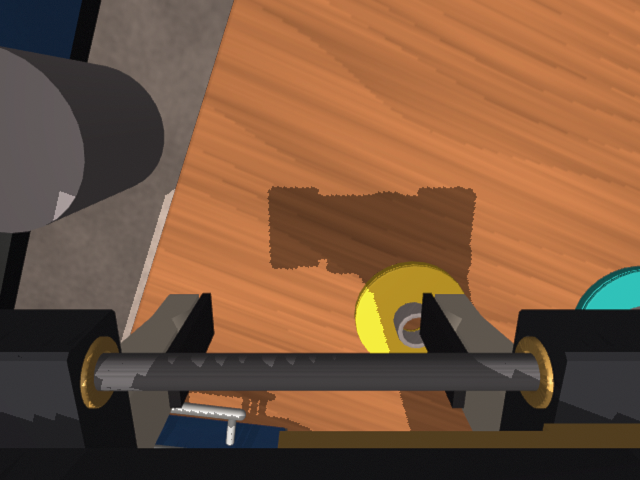

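The top picture shows the following candidates:
- **Lids:** blue with an orange stem at (397,279), teal at (337,307) and (398,341), yellow at (469,313).
- **Cans:** green cap at (277,206) on the grey plate, red cap at (174,272).

I choose the blue lid and the green can. In the side view these are at (389,190) and (263,246), with the tin at (314,220). Next I'll check them in a close crop and triangulate.

```bash
python3 - <<'E'
from h import *
import pickle;S=pickle.load(open('S0.pkl','rb'))
a=S['top']['image'][180:310,240:440];b=S['side']['image'][170:310,230:430]
im=np.vstack([cv2.resize(a,None,fx=3,fy=2.2,interpolation=2)[:, :600],cv2.resize(b,None,fx=3,fy=2.2,interpolation=2)])
cv2.imwrite('pics/crop0.png',im[:600,:,::-1]); 
t=S['top'];s=S['side']
print(-P(t)[0].T@P(t)[1],-P(s)[0].T@P(s)[1],t['fx'],s['fx'])
for n,p,q in [('oilcap',(273,202),(263,245)),('tin',(341,226),(314,216)),('inner',(396,280),(389,189)),('collar',(397,280),(388,191)),('red',(169,272),(300,393))]:
    X=tri([(t,p),(s,q)]);print(n,X.round(4),proj(t,X).round(1),proj(s,X).round(1))
# colour centroids
def col(img,lo,hi,roi):
    h=cv2.cvtColor(img,cv2.COLOR_RGB2HSV);m=cv2.inRange(h,lo,hi);k=np.zeros_like(m);x0,y0,x1,y1=roi;k[y0:y1,x0:x1]=m[y0:y1,x0:x1];ys,xs=np.nonzero(k);return xs.mean(),ys.mean(),len(xs),xs.min(),xs.max(),ys.min(),ys.max()
print(col(t['image'],(45,120,60),(75,255,255),(262,192,295,220)))
print(col(s['image'],(45,120,60),(75,255,255),(250,235,280,258)))
for c in('top','side'):
    for n in('oil_cap','inner_lid_center','outer_lid_collar'):
        print(n,c,[(np.round(d['bbox'],1).tolist(),round(d['score'],2)) for d in search_frame(n,c)][:5])
E
```

```text
[ 0.39604185 -0.02236053  1.66559361] [0.28297933 0.67883562 1.10550661] 555.2989071212206 564.1937818151217
oilcap [0.6212 0.0812 0.1891] [273.5 203.9] [260.4 244.6]
tin [ 0.5755 -0.1067  0.0805] [341.1 226.5] [313.3 215.9]
inner [ 0.4288 -0.2685  0.0551] [395.8 278.7] [390.5 189.2]
collar [ 0.4302 -0.2732  0.0419] [396.7 278.3] [389.9 191.2]
red [0.4356 0.3505 0.2005] [168.9 271.5] [300.8 393.1]<stdin>:12: RuntimeWarning: Mean of empty slice.
  ret = ret.dtype.type(ret / rcount)
Traceback (most recent call last):
ValueError: zero-size array to reduction operation minimum which has no identity
```

View pics/crop0.png

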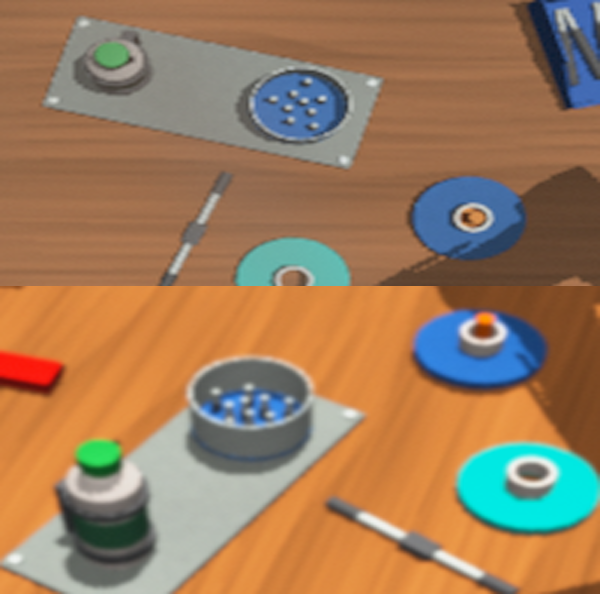

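```bash
python3 - <<'E'
from h import *
import pickle;S=pickle.load(open('S0.pkl','rb'))
t=S['top'];s=S['side']
def col(S,lo,hi,roi):
    h=cv2.cvtColor(S['image'],cv2.COLOR_RGB2HSV);m=cv2.inRange(h,lo,hi);k=np.zeros_like(m);x0,y0,x1,y1=roi;k[y0:y1,x0:x1]=m[y0:y1,x0:x1];ys,xs=np.nonzero(k);
    return (xs.mean(),ys.mean(),len(xs),xs.min(),xs.max(),ys.min(),ys.max()) if len(xs) else None
print(t['image'][204,277],s['image'][245,263],t['image'][280,397])
a=col(t,(45,70,50),(80,255,255),(262,192,295,215));b=col(s,(45,120,60),(80,255,255),(250,235,280,258))
print(a,b)
print('cap',atz(t,a[:2],.176))
b2=((b[3]+b[4])/2,b[1]-2)
print('cap side',atz(s,b2,.176))
# blue lid plate
a=col(t,(100,120,40),(125,255,255),(370,255,425,305));b=col(s,(100,150,40),(125,255,255),(360,175,420,220))
print(a,b); print('plate',atz(t,((a[3]+a[4])/2,(a[5]+a[6])/2),.016+.004)) 
print('plate s',atz(s,((b[3]+b[4])/2,(b[5]+b[6])/2),.02))
for c in('top','side'):
    for n in('oil_cap','inner_lid_center','outer_lid_collar'):
        print(n,c,[(np.round(d['bbox'],1).tolist(),round(d['score'],2)) for d in search_frame(n,c)][:5])
# predicted ellipse overlay checks
for nm,S_ in (('top',t),('side',s)):
    im=cv2.resize(S_['image'],None,fx=3,fy=3)[:,:,::-1].copy()
    def circ(c,r,colr):
        p=np.array([proj(S_,[c[0]+r*np.cos(q),c[1]+r*np.sin(q),c[2]])*3+1 for q in np.linspace(0,6.28,60)]).astype(int);cv2.polylines(im,[p],1,colr,1)
    circ((.5755,-.1067,.078),.049,(0,0,255));circ((.43,-.272,.02),.0565,(0,0,255));circ((.43,-.272,.044),.019,(0,255,255));circ((.617,.073,.176),.016,(0,0,255));circ((.43,-.272,.066),.008,(255,255,0))
    w=(780,540,1320,930) if nm=='top' else (720,510,1260,900)
    cv2.imwrite('pics/ov_'+nm+'.png',im[w[1]:w[3],w[0]:w[2]])
E
```

```text
[100 168 105] [ 45 223  92] [170 111  62]
(np.float64(276.95098039215685), np.float64(204.7941176470588), 102, np.int64(272), np.int64(282), np.int64(200), np.int64(210)) (np.float64(262.5767195767196), np.float64(247.2804232804233), 189, np.int64(256), np.int64(269), np.int64(240), np.int64(255))
cap [0.62093575 0.07275021 0.176     ]
cap side [0.62128634 0.07276573 0.176     ]
(np.float64(395.496106785317), np.float64(278.59510567296996), 899, np.int64(378), np.int64(414), np.int64(261), np.int64(297)) (np.float64(389.1378091872792), np.float64(200.4676089517079), 849, np.int64(369), np.int64(410), np.int64(182), np.int64(215))
plate [ 0.42867865 -0.27447313  0.02      ]
plate s [ 0.42804669 -0.26846042  0.02      ]
oil_cap top [([275.6, 205.2, 12.6, 9.5], 0.44)]
inner_lid_center top [([396.7, 278.9, 9.6, 6.1], 0.46)]
outer_lid_collar top [([340.8, 308.0, 40.0, 39.2], 0.91), ([467.6, 313.4, 36.1, 37.2], 0.9), ([397.5, 341.2, 39.4, 37.7], 0.85), ([397.4, 280.6, 41.0, 39.4], 0.58)]
oil_cap side [([263.7, 248.4, 13.0, 20.5], 0.55)]
inner_lid_center side [([392.2, 188.6, 9.8, 10.2], 0.44), ([313.1, 228.0, 38.1, 51.0], 0.28)]
outer_lid_collar side [([404.3, 262.0, 49.0, 45.3], 0.82), ([390.4, 197.1, 42.6, 33.6], 0.81), ([459.5, 217.6, 45.0, 39.6], 0.68), ([444.1, 154.7, 39.5, 27.5], 0.58)]
```

View pics/ov_top.png

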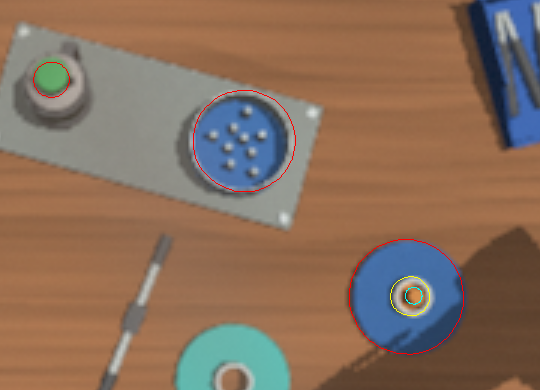

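View pics/ov_side.png

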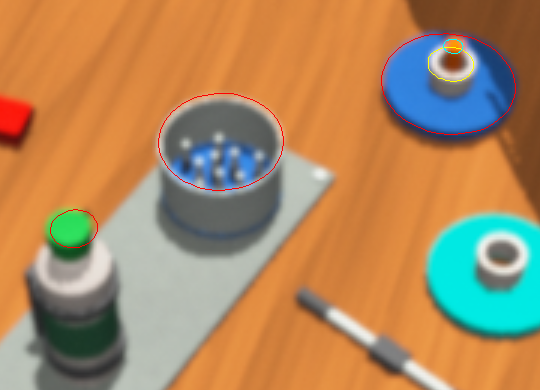

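The lid (0.430, -0.272) and the cap (0.621, 0.073, 0.176) are consistent in both views. The tin is at about (0.575, -0.104), and I'll refine it later. The cap-to-tin distance is 182 mm, as specified. Next I shut the fingers and go above the green cap.

```bash
python3 -m inch '[{"dx":-40,"dy":34,"dz":-50,"fingers":0},{"dx":-90,"dy":76,"dz":-55,"fingers":0},{"dx":-135,"dy":113,"dz":-55,"fingers":0},{"dx":-180,"dy":151,"dz":-55,"fingers":0},{"dx":-225,"dy":189,"dz":-55,"fingers":0},{"dx":-270,"dy":227,"dz":-55,"fingers":0},{"dx":-315,"dy":265,"dz":-55,"fingers":0},{"dx":-360,"dy":303,"dz":-55,"fingers":0}]'
python3 -m inch '[{"dx":-45,"dy":38,"dz":0,"fingers":0},{"dx":-90,"dy":76,"dz":0,"fingers":0},{"dx":-135,"dy":113,"dz":0,"fingers":0},{"dx":-180,"dy":151,"dz":0,"fingers":0},{"dx":-220,"dy":185,"dz":0,"fingers":0},{"dx":-242,"dy":203,"dz":0,"fingers":0},{"dx":-242,"dy":203,"dz":20,"fingers":0},{"dx":-242,"dy":203,"dz":50,"fingers":0}]'
```

```text
$[0]: bad value
$[0]: bad value
```

```bash
python3 -m inch '[{"ax":0,"ay":0,"az":0,"dx":-40,"dy":34,"dz":-30,"fingers":0},{"ax":0,"ay":0,"az":0,"dx":-85,"dy":72,"dz":-50,"fingers":0},{"ax":0,"ay":0,"az":0,"dx":-130,"dy":110,"dz":-55,"fingers":0},{"ax":0,"ay":0,"az":0,"dx":-175,"dy":148,"dz":-55,"fingers":0},{"ax":0,"ay":0,"az":0,"dx":-220,"dy":186,"dz":-55,"fingers":0},{"ax":0,"ay":0,"az":0,"dx":-265,"dy":224,"dz":-55,"fingers":0},{"ax":0,"ay":0,"az":0,"dx":-310,"dy":262,"dz":-55,"fingers":0},{"ax":0,"ay":0,"az":0,"dx":-355,"dy":300,"dz":-55,"fingers":0}]'
```

```text
clock: 2.55
tool_pos: [0.4715, -0.2101, 0.282]
orientation: [-180.0, 0.1, -157.7]
force: [2.2, 0.3, 0.0]
opening: 0.0133
```

```bash
python3 -m inch '[{"ax":0,"ay":0,"az":0,"dx":-45,"dy":38,"dz":0,"fingers":0},{"ax":0,"ay":0,"az":0,"dx":-90,"dy":75,"dz":0,"fingers":0},{"ax":0,"ay":0,"az":0,"dx":-135,"dy":113,"dz":0,"fingers":0},{"ax":0,"ay":0,"az":0,"dx":-180,"dy":150,"dz":0,"fingers":0},{"ax":0,"ay":0,"az":0,"dx":-220,"dy":184,"dz":0,"fingers":0},{"ax":0,"ay":0,"az":0,"dx":-247,"dy":206,"dz":0,"fingers":0},{"ax":0,"ay":0,"az":0,"dx":-247,"dy":206,"dz":30,"fingers":0},{"ax":0,"ay":0,"az":0,"dx":-247,"dy":206,"dz":70,"fingers":0}]'
python3 -m inch '[{"ax":0,"ay":0,"az":0,"dx":0,"dy":0,"dz":10,"fingers":0},{"ax":0,"ay":0,"az":0,"dx":0,"dy":0,"dz":10,"fingers":0}]'
python3 - <<'E'
from h import *
s=snap('side','side1.png');w=snap('wrist','wrist1.png');t=snap('top','top1.png')
cv2.imwrite('pics/s1c.png',cv2.resize(s['image'][130:310,180:420],None,fx=3,fy=3)[:,:,::-1])
o=get_obs();print(o['tool_pos'],o['opening'],proj(w,(.621,.0727,.176)))
E
```

```text
clock: 3.55
tool_pos: [0.6218, 0.0734, 0.2115]
orientation: [-180.0, 0.1, -157.6]
force: [-0.5, 0.1, 0.3]
opening: 0.0002
clock: 3.8
tool_pos: [0.6212, 0.0722, 0.2019]
orientation: [-180.0, -0.0, -157.7]
force: [0.2, -0.9, 0.5]
opening: 0.0003
[0.62202259 0.07254201 0.20348677] 0.00045219812146694903 [316.0230751  286.42424648]
```

View pics/s1c.png

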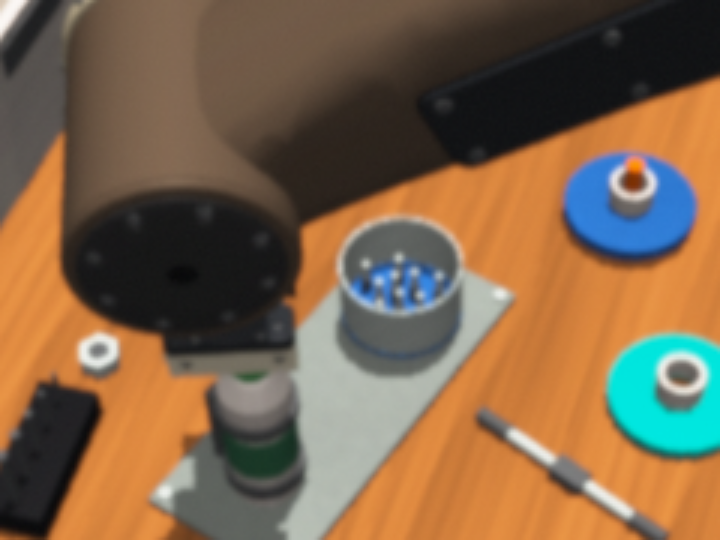

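View pics/wrist1.png

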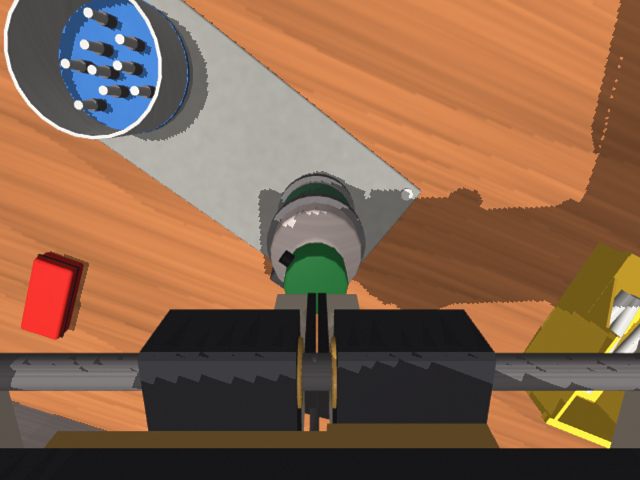

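The wrist picture shows the shut fingers right above the green cap at (316,270), so I press it in small steps and then release.

```bash
python3 -m inch '[{"ax":0,"ay":0,"az":0,"dx":0,"dy":0,"dz":12,"fingers":0},{"ax":0,"ay":0,"az":0,"dx":0,"dy":0,"dz":22,"fingers":0},{"ax":0,"ay":0,"az":0,"dx":0,"dy":0,"dz":27,"fingers":0},{"ax":0,"ay":0,"az":0,"dx":0,"dy":0,"dz":30,"fingers":0},{"ax":0,"ay":0,"az":0,"dx":0,"dy":0,"dz":33,"fingers":0},{"ax":0,"ay":0,"az":0,"dx":0,"dy":0,"dz":33,"fingers":0}]'
python3 -m inch '[{"ax":0,"ay":0,"az":0,"dx":0,"dy":0,"dz":1.5,"fingers":0},{"ax":0,"ay":0,"az":0,"dx":0,"dy":0,"dz":1.5,"fingers":0}]'
```

```text
clock: 4.7
tool_pos: [0.6207, 0.0723, 0.1702]
orientation: [-180.0, 0.0, -157.6]
force: [-6.2, 1.0, 11.6]
opening: 0.0003
clock: 4.95
tool_pos: [0.6208, 0.0723, 0.1699]
orientation: [-180.0, 0.1, -157.6]
force: [-10.3, 1.5, 20.0]
opening: 0.0002
```

The cap is bottomed: the TCP is at 0.170 and the force is about 20 N. I release it, check the spring-back and move over the lid.

```bash
python3 -m inch '[{"ax":0,"ay":0,"az":0,"dx":0,"dy":0,"dz":-15,"fingers":0},{"ax":0,"ay":0,"az":0,"dx":0,"dy":0,"dz":-60,"fingers":0},{"ax":0,"ay":0,"az":0,"dx":20,"dy":-16,"dz":-100,"fingers":0},{"ax":0,"ay":0,"az":0,"dx":62,"dy":-50,"dz":-105,"fingers":40},{"ax":0,"ay":0,"az":0,"dx":108,"dy":-87,"dz":-105,"fingers":40},{"ax":0,"ay":0,"az":0,"dx":154,"dy":-123,"dz":-105,"fingers":40},{"ax":0,"ay":0,"az":0,"dx":200,"dy":-160,"dz":-105,"fingers":50},{"ax":0,"ay":0,"az":0,"dx":240,"dy":-192,"dz":-105,"fingers":50}]'
python3 -m inch '[{"ax":0,"ay":0,"az":0,"dx":40,"dy":-32,"dz":0,"fingers":50},{"ax":0,"ay":0,"az":0,"dx":68,"dy":-54,"dz":10,"fingers":50},{"ax":0,"ay":0,"az":0,"dx":68,"dy":-54,"dz":60,"fingers":50},{"ax":0,"ay":0,"az":0,"dx":68,"dy":-54,"dz":110,"fingers":50},{"ax":0,"ay":0,"az":0,"dx":68,"dy":-54,"dz":150,"fingers":50},{"ax":0,"ay":0,"az":0,"dx":68,"dy":-54,"dz":150,"fingers":50},{"ax":0,"ay":0,"az":0,"dx":68,"dy":-54,"dz":150,"fingers":50}]'
python3 - <<'E'
from h import *
s=snap('side','side2.png');w=snap('wrist','wrist2.png')
cv2.imwrite('pics/s2c.png',cv2.resize(s['image'][130:310,220:460],None,fx=3,fy=3)[:,:,::-1])
o=get_obs();print(o['tool_pos'],o['opening'],proj(w,(.430,-.272,.066)),proj(w,(.430,-.272,.044)),proj(w,o['tool_pos']))
E
```

```text
clock: 5.95
tool_pos: [0.4711, -0.198, 0.2726]
orientation: [-180.0, 0.1, -157.7]
force: [0.5, -0.0, 0.7]
opening: 0.0448
clock: 6.82
tool_pos: [0.4309, -0.2726, 0.1237]
orientation: [-179.9, 0.1, -157.6]
force: [0.8, -0.6, -0.3]
opening: 0.0501
[ 0.43108919 -0.27252869  0.12412942] 0.04997594866315401 [317.04125504 262.59692281] [317.11759518 249.43403933] [314.61079529 314.15415764]
```

View pics/s2c.png

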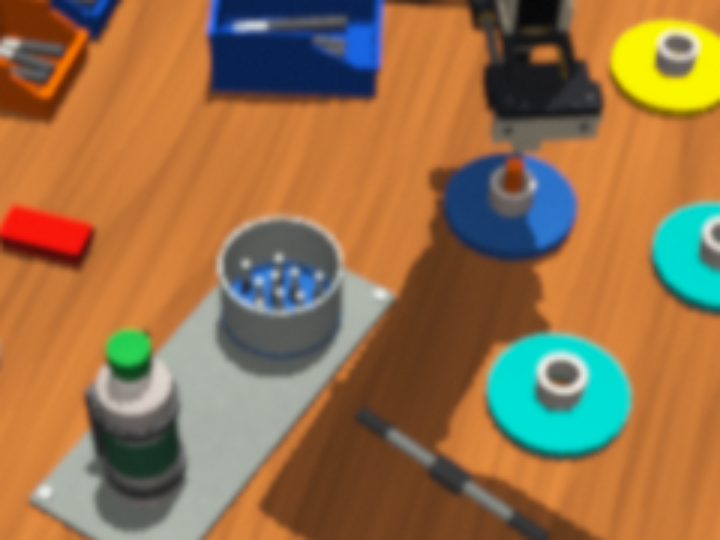

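View pics/wrist2.png

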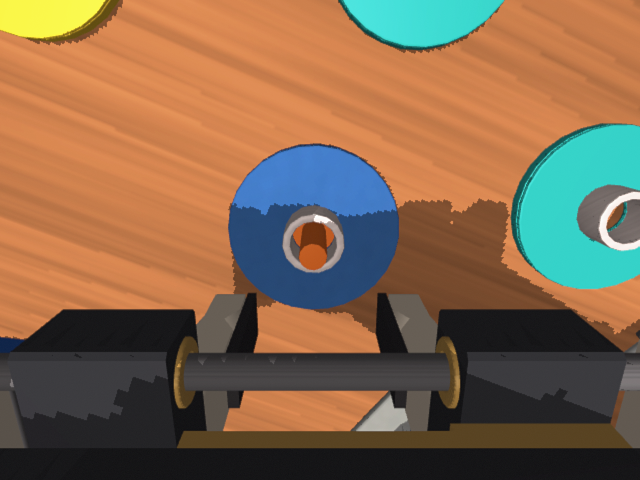

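The side crop shows the green cap sprung back up at (128,350). The wrist picture shows the blue lid with its orange stem top at about (313,257), between the jaws. I refine its position.

```bash
python3 - <<'E'
from h import *
w=snapshot('wrist');im=w['image'];h=cv2.cvtColor(im,cv2.COLOR_RGB2HSV)
c=im[190:300,240:400];cv2.imwrite('pics/w2c.png',cv2.resize(c,None,fx=4,fy=4,interpolation=0)[:,:,::-1])
m=cv2.inRange(h,(100,120,40),(125,255,255));m[:130]=0;m[312:]=0;m[:,:220]=0;m[:,405:]=0
k,_=cv2.findContours(m,0,1);k=max(k,key=cv2.contourArea);e=cv2.fitEllipse(k);print('ell',e,atz(w,e[0],.02))
for p in((313,257),):print('stem',atz(w,p,.066))
print('collar',atz(w,(313.5,242),.044))
print('tcp',get_obs()['tool_pos'],[proj(w,np.array(get_obs()['tool_pos'])+r*np.array([-.38,.925,0])) for r in(-.025,.025)])
R,t=P(w);print('cam',-R.T@t,R[2])
print('inner',[(np.round(d['position'],1).tolist(),d['score']) for d in landmark_of('inner_lid_center','wrist')],[(np.round(d['position'],1).tolist(),d['score']) for d in landmark_of('outer_lid_collar','wrist')])
E
```

```text
ell ((313.2909240722656, 226.31146240234375), (163.01931762695312, 168.61427307128906), 92.06377410888672) [ 0.42399973 -0.27714972  0.02      ]
stem [ 0.42780882 -0.27523538  0.066     ]
collar [ 0.42647718 -0.27572499  0.044     ]
tcp [ 0.43091469 -0.27243495  0.12395333] [array([255.61243934, 313.53205074]), array([374.04309917, 313.73454631])]
cam [ 0.35250318 -0.30329313  0.28200846] [ 0.28721951  0.11442595 -0.9510056 ]
inner [([312.5, 237.2], 0.88)] [([617.2, 214.0], 0.96), ([313.4, 234.5], 0.81)]
```

View pics/w2c.png

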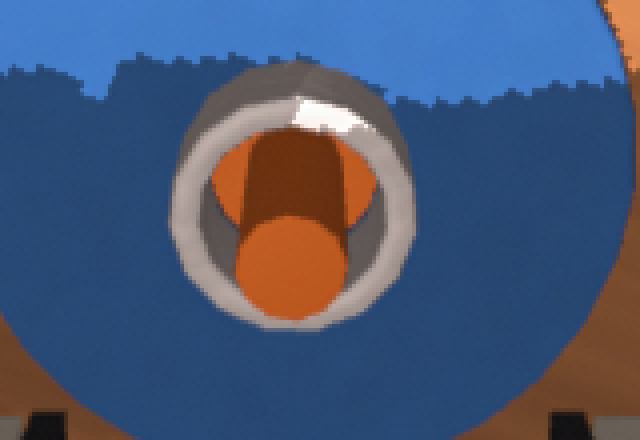

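```bash
python3 -m inch '[{"ax":0,"ay":0,"az":0,"dx":2,"dy":-1.5,"dz":30,"fingers":50},{"ax":0,"ay":0,"az":0,"dx":2,"dy":-1.5,"dz":60,"fingers":50},{"ax":0,"ay":0,"az":0,"dx":2,"dy":-1.5,"dz":77,"fingers":50},{"ax":0,"ay":0,"az":0,"dx":2,"dy":-1.5,"dz":77,"fingers":40},{"ax":0,"ay":0,"az":0,"dx":2,"dy":-1.5,"dz":77,"fingers":30},{"ax":0,"ay":0,"az":0,"dx":2,"dy":-1.5,"dz":77,"fingers":24}]'
python3 - <<'E'
from h import *
w=snap('wrist','wrist3.png');s=snap('side','side3.png');print(get_obs()['tool_pos'],get_obs()['opening'])
cv2.imwrite('pics/s3c.png',cv2.resize(s['image'][140:240,330:460],None,fx=4,fy=4)[:,:,::-1])
cv2.imwrite('pics/w3c.png',cv2.resize(w['image'][180:420,180:460],None,fx=2.5,fy=2.5)[:,:,::-1])
E
```

```text
clock: 7.82
tool_pos: [0.4291, -0.2744, 0.0461]
orientation: [-179.9, 0.1, -157.7]
force: [0.1, 0.8, -0.4]
opening: 0.0269
[ 0.42884845 -0.27440213  0.04586768] 0.02476630524558433
```

View pics/w3c.png

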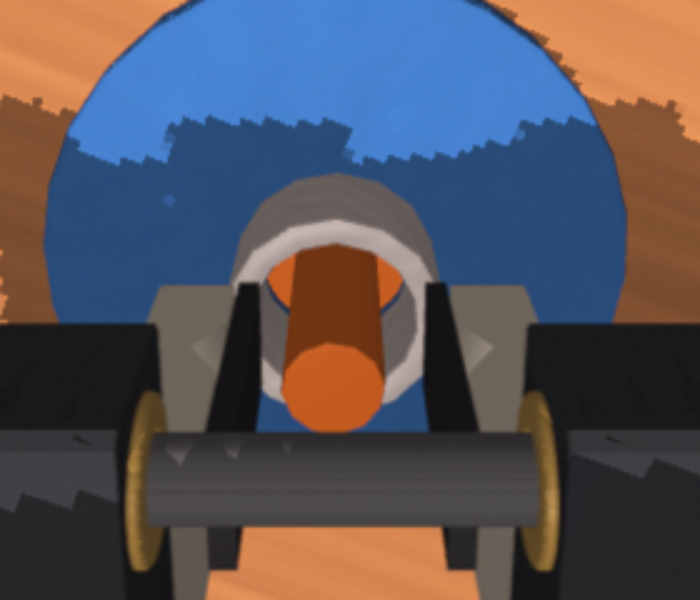

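View pics/s3c.png

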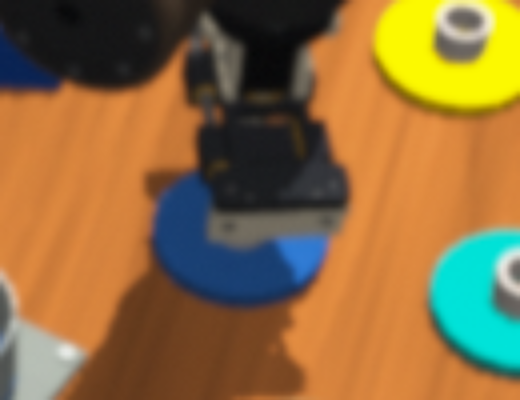

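The wrist picture shows the jaws around the stem above the collar. The stem is about 1.6 mm off centre in y and 2.5 mm in x, so I correct that and then close.

```bash
python3 -m inch '[{"ax":0,"ay":0,"az":0,"dx":2.5,"dy":-1.5,"dz":-0.5,"fingers":24},{"ax":0,"ay":0,"az":0,"dx":2.5,"dy":-1.5,"dz":-0.5,"fingers":18},{"ax":0,"ay":0,"az":0,"dx":2.5,"dy":-1.5,"dz":-0.5,"fingers":10},{"ax":0,"ay":0,"az":0,"dx":2.5,"dy":-1.5,"dz":-0.5,"fingers":10},{"ax":0,"ay":0,"az":0,"dx":2.5,"dy":-1.5,"dz":-0.5,"fingers":10},{"ax":0,"ay":0,"az":0,"dx":2.5,"dy":-1.5,"dz":-0.5,"fingers":10},{"ax":0,"ay":0,"az":0,"dx":2.5,"dy":-1.5,"dz":-10,"fingers":10},{"ax":0,"ay":0,"az":0,"dx":2.5,"dy":-1.5,"dz":-30,"fingers":10}]'
python3 -m inch '[{"ax":0,"ay":0,"az":0,"dx":0,"dy":0,"dz":-30,"fingers":10},{"ax":0,"ay":0,"az":0,"dx":0,"dy":0,"dz":-70,"fingers":10},{"ax":0,"ay":0,"az":0,"dx":0,"dy":0,"dz":-110,"fingers":10},{"ax":0,"ay":0,"az":0,"dx":0,"dy":0,"dz":-120,"fingers":10},{"ax":0,"ay":0,"az":0,"dx":0,"dy":0,"dz":-120,"fingers":10}]'
python3 - <<'E'
from h import *
w=snap('wrist','wrist4.png');s=snap('side','side4.png');print(get_obs()['tool_pos'],get_obs()['opening'],get_obs()['force'])
cv2.imwrite('pics/s4c.png',cv2.resize(s['image'][100:240,300:480],None,fx=4,fy=4)[:,:,::-1])
E
```

```text
clock: 8.93
tool_pos: [0.4256, -0.2762, 0.0747]
orientation: [179.9, -0.1, -157.7]
force: [-0.1, -1.1, -3.4]
opening: 0.0151
clock: 9.55
tool_pos: [0.4265, -0.2763, 0.1952]
orientation: [180.0, 0.1, -157.7]
force: [0.3, -0.8, -3.1]
opening: 0.015
[ 0.42567071 -0.276168    0.19367888] 0.015305415529639502 [ 0.55429185  0.78868043 -3.75963835]
```

View pics/wrist4.png

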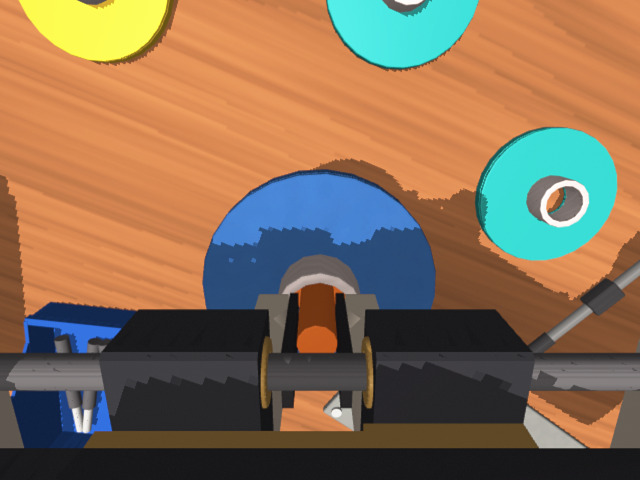

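View pics/s4c.png

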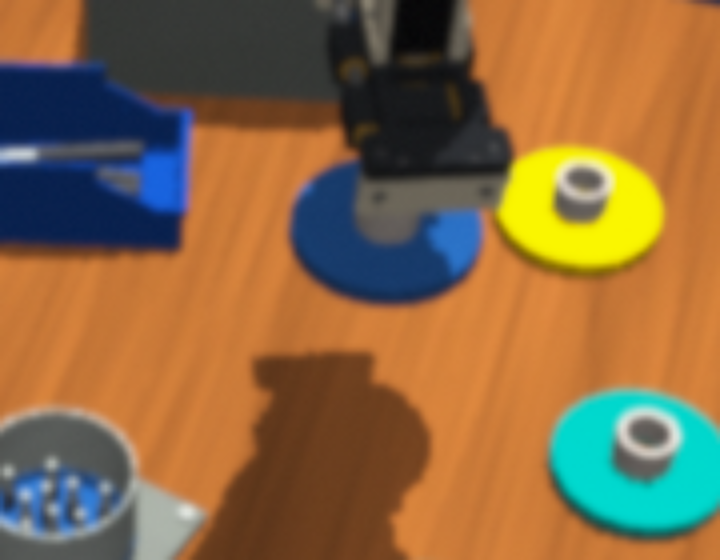

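Both lids came up together: the opening is 15 mm, the weight about 3.4 N, and the pictures show them level. Next I go to a spot where the wrist camera sees the tin beyond the lid.

```bash
python3 -m inch '[{"ax":0,"ay":0,"az":0,"dx":-25,"dy":7,"dz":-30,"fingers":10},{"ax":0,"ay":0,"az":0,"dx":-65,"dy":19,"dz":-60,"fingers":10},{"ax":0,"ay":0,"az":0,"dx":-115,"dy":34,"dz":-65,"fingers":10},{"ax":0,"ay":0,"az":0,"dx":-165,"dy":48,"dz":-65,"fingers":10},{"ax":0,"ay":0,"az":0,"dx":-215,"dy":63,"dz":-65,"fingers":10},{"ax":0,"ay":0,"az":0,"dx":-265,"dy":78,"dz":-65,"fingers":10},{"ax":0,"ay":0,"az":0,"dx":-310,"dy":91,"dz":-65,"fingers":10},{"ax":0,"ay":0,"az":0,"dx":-340,"dy":99,"dz":-65,"fingers":10}]'
python3 -m inch '[{"ax":0,"ay":0,"az":0,"dx":-15,"dy":5,"dz":0,"fingers":10},{"ax":0,"ay":0,"az":0,"dx":-15,"dy":5,"dz":0,"fingers":10},{"ax":0,"ay":0,"az":0,"dx":-15,"dy":5,"dz":0,"fingers":10},{"ax":0,"ay":0,"az":0,"dx":-15,"dy":5,"dz":0,"fingers":10}]'
python3 - <<'E'
from h import *
w=snap('wrist','wrist5.png');s=snap('side','side5.png');t=snap('top','top5.png');o=get_obs();print(o['tool_pos'],o['opening'],o['force'],o['orientation'])
import pickle;pickle.dump((w,s,t,o),open('S5.pkl','wb'))
E
```

```text
clock: 10.65
tool_pos: [0.7042, -0.0541, 0.2568]
orientation: [179.9, -0.2, -157.6]
force: [-0.9, -1.3, -2.5]
opening: 0.0151
clock: 11.15
tool_pos: [0.7148, -0.0463, 0.2605]
orientation: [-180.0, 0.0, -157.7]
force: [-1.3, 0.0, -1.7]
opening: 0.0152
[ 0.71512896 -0.04602978  0.26060201] 0.015227126708460865 [ 0.1925298   0.23348004 -3.00461298] [-1.79995210e+02  3.64598114e-02 -1.57700839e+02]
```

View pics/wrist5.png

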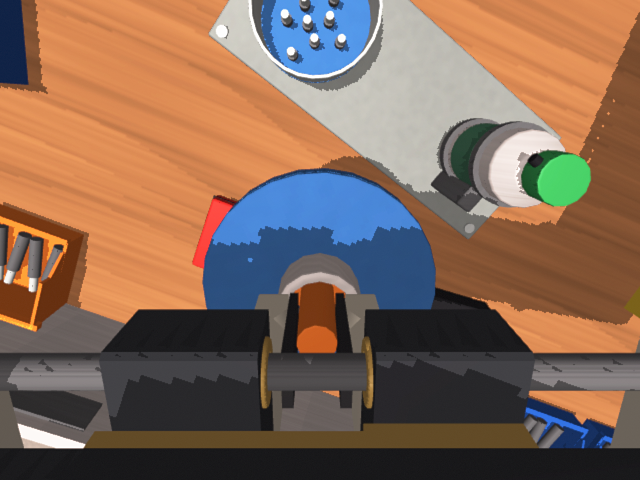

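View pics/side5.png

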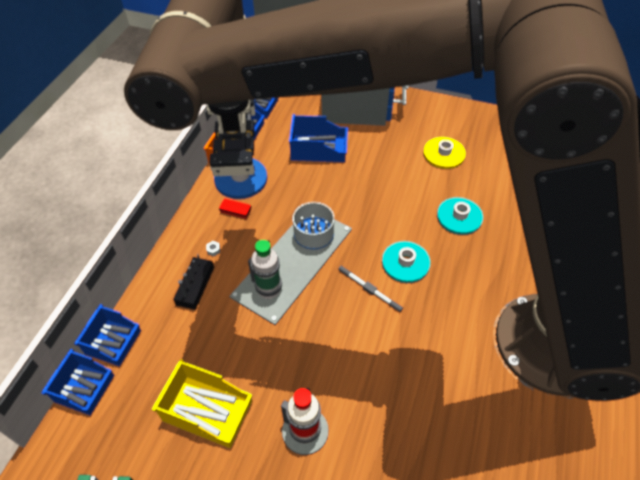

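```bash
cat > rim.py <<'E'
from h import *
import pickle
from scipy.optimize import least_squares
w,s,t,o=pickle.load(open('S5.pkl','rb')); S0=pickle.load(open('S0.pkl','rb'))
def ringfit(S,roi,z,r,thr,g0,band=.004,dbg=None):
    im=S['image'].astype(int);x0,y0,x1,y1=roi
    m=(im.min(2)>thr)&(im.max(2)-im.min(2)<40)
    pts=[]
    for y in range(y0,y1):
        for x in range(x0,x1):
            if m[y,x]:
                p=atz(S,(x,y),z)
                if abs(np.hypot(*(p[:2]-g0))-r)<band: pts.append(p[:2])
    pts=np.array(pts)
    f=lambda q:np.hypot(pts[:,0]-q[0],pts[:,1]-q[1])-q[2]
    R=least_squares(f,[*g0,r],loss='soft_l1',f_scale=.0007).x
    q=least_squares(lambda q:f([*q,r]),R[:2],loss='soft_l1',f_scale=.0007).x
    return R.round(4),q.round(4),len(pts)
if __name__=='__main__':
    g=np.array([.575,-.104])
    for thr in(150,190,215):
        print('w',thr,ringfit(w,(230,0,400,85),.078,.0478,thr,g,.006))
    for thr in(110,140,170):
        print('s',ringfit(S0['side'],(285,195,340,250),.078,.0478,thr,g),'t',ringfit(S0['top'],(315,200,365,252),.078,.0478,thr,g))
    h=cv2.cvtColor(w['image'],cv2.COLOR_RGB2HSV);m=cv2.inRange(h,(45,150,120),(75,255,255));m[:,:510]=0;k=max(cv2.findContours(m,0,1)[0],key=cv2.contourArea);e=cv2.fitEllipse(k);print('cap',e,atz(w,e[0],.176))
    m=cv2.inRange(h,(100,120,40),(125,255,255));m[:165]=0;m[292:]=0;m[:,:195]=0;m[:,445:]=0
    k=max(cv2.findContours(m,0,1)[0],key=cv2.contourArea)[:,0]
    zt=o['tool_pos'][2]-.0265
    P_=np.array([atz(w,p,zt)[:2] for p in k if p[1]<288]); 
    c0=np.array(o['tool_pos'][:2]);rr=np.hypot(*(P_-c0).T);P_=P_[rr>.045]
    print(len(P_),'lid-tcp free',[ (lambda R:(R[:2]-c0,R[2]))(least_squares(lambda q:np.hypot(P_[:,0]-q[0],P_[:,1]-q[1])-q[2],[*c0,.0565],loss='soft_l1',f_scale=.001).x)])
    d=least_squares(lambda q:np.hypot(P_[:,0]-q[0],P_[:,1]-q[1])-.0565,c0,loss='soft_l1',f_scale=.001).x-c0
    print('fixed r',d,'tool',-.925*d[0]-.38*d[1],-.38*d[0]+.925*d[1])
    print('stem top',atz(w,(317.5,340),o['tool_pos'][2]+.0195)[:2]-c0)
E
python3 rim.py
```

```text
w 150 (array([ 0.5728, -0.106 ,  0.0502]), array([ 0.5759, -0.1049]), 1716)
w 190 (array([ 0.5739, -0.1062,  0.0492]), array([ 0.5758, -0.1057]), 1345)
w 215 (array([ 0.574 , -0.1045,  0.0476]), array([ 0.5737, -0.1046]), 641)
s (array([ 0.5746, -0.1018,  0.047 ]), array([ 0.5745, -0.1019]), 192) t (array([ 0.5756, -0.104 ,  0.0484]), array([ 0.5756, -0.104 ]), 203)
s (array([ 0.5747, -0.1025,  0.047 ]), array([ 0.5746, -0.1028]), 126) t (array([ 0.5754, -0.1039,  0.0489]), array([ 0.5761, -0.1044]), 127)
s (array([ 0.5746, -0.1049,  0.0479]), array([ 0.5746, -0.1047]), 22) t (array([ 0.5737, -0.1021,  0.0506]), array([ 0.5775, -0.105 ]), 7)
cap ((563.2718505859375, 179.6586456298828), (46.68436813354492, 56.06221008300781), 48.11568069458008) [0.62069839 0.07134168 0.176     ]
334 lid-tcp free [(array([-0.0027469,  0.0008378]), np.float64(0.0548523854061323))]
fixed r [-0.00086564  0.00159299] tool 0.00019537683320920815 0.0018024587934745702
stem top [-0.00034357  0.0010891 ]
```

```bash
python3 -m inch '[{"ax":0,"ay":0,"az":0,"dx":45,"dy":0,"dz":0,"fingers":10},{"ax":0,"ay":0,"az":0,"dx":95,"dy":-1,"dz":0,"fingers":10},{"ax":0,"ay":0,"az":0,"dx":138,"dy":-1.6,"dz":10,"fingers":10},{"ax":0,"ay":0,"az":0,"dx":153,"dy":-1.6,"dz":40,"fingers":10},{"ax":0,"ay":0,"az":0,"dx":153,"dy":-1.6,"dz":85,"fingers":10},{"ax":0,"ay":0,"az":0,"dx":153,"dy":-1.6,"dz":115,"fingers":10},{"ax":0,"ay":0,"az":0,"dx":153,"dy":-1.6,"dz":125,"fingers":10},{"ax":0,"ay":0,"az":0,"dx":153,"dy":-1.6,"dz":125,"fingers":10}]'
python3 - <<'E'
from h import *
w=snap('wrist','wrist6.png');s=snap('side','side6.png');t=snap('top','top6.png');o=get_obs();print(o['tool_pos'],o['opening'],o['force'],o['orientation'])
import pickle;pickle.dump((w,s,t,o),open('S6.pkl','wb'))
cv2.imwrite('pics/s6c.png',cv2.resize(s['image'][150:270,230:390],None,fx=4.5,fy=4.5,interpolation=2)[:,:,::-1])
cv2.imwrite('pics/t6c.png',cv2.resize(t['image'][160:270,260:400],None,fx=5,fy=5,interpolation=2)[:,:,::-1])
E
```

```text
clock: 12.3
tool_pos: [0.5747, -0.1053, 0.1354]
orientation: [-180.0, -0.0, -157.7]
force: [-0.4, -0.4, -1.9]
opening: 0.0152
[ 0.57556779 -0.10512452  0.13660375] 0.015164731598136992 [ 1.21959556 -0.13323502 -2.62175476] [-1.79946662e+02  1.29873162e-01 -1.57650277e+02]
```

View pics/s6c.png

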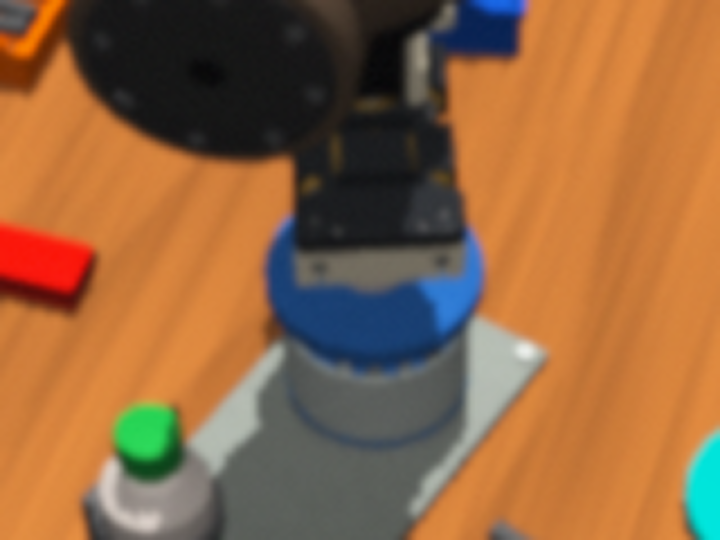

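View pics/t6c.png

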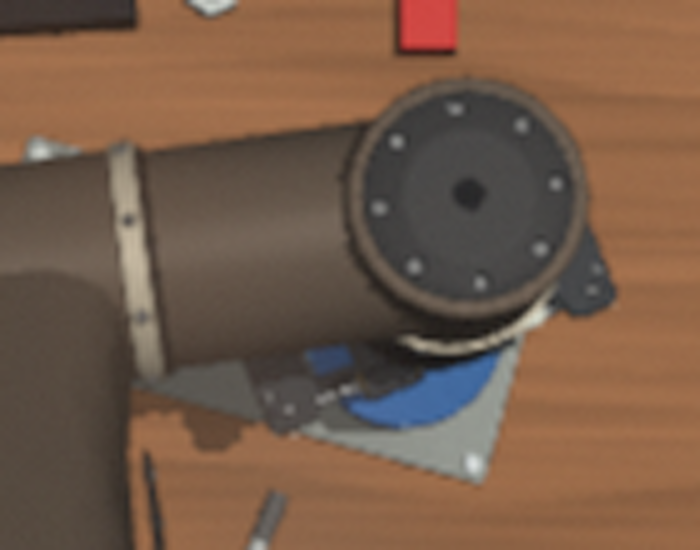

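View pics/wrist6.png

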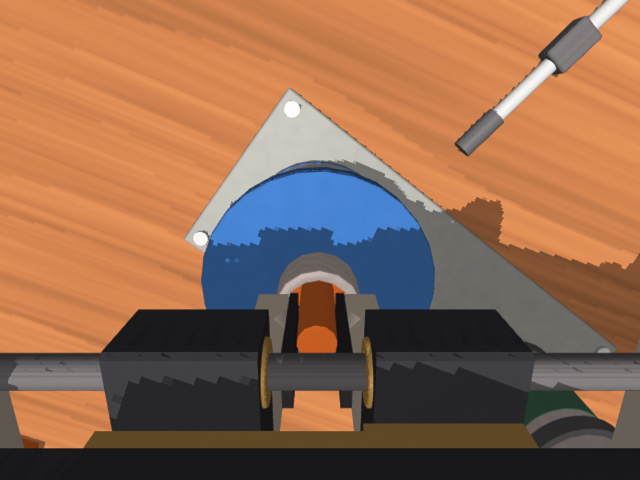

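The lid hangs level just above the tin. The side crop puts the plate at columns 267 to 483 and the tin at 288 to 467. I overlay model outlines to compare the two in the same picture.

```bash
python3 - <<'E'
from h import *
import pickle
w,s,t,o=pickle.load(open('S6.pkl','rb'));S0=pickle.load(open('S0.pkl','rb'))
def draw(S_,im,k,c,r,col,off):
    p=np.array([(proj(S_,[c[0]+r*np.cos(q),c[1]+r*np.sin(q),c[2]])-off+.5)*k for q in np.linspace(0,6.28,80)]).astype(int);cv2.polylines(im,[p],1,col,1)
z=o['tool_pos'][2]-.0465;c=(.5747,-.1053);T=(.5747,-.1053)
def mk(S_,x0,y0,x1,y1,k,items,f):
    im=cv2.resize(S_['image'][y0:y1,x0:x1],None,fx=k,fy=k,interpolation=2)[:,:,::-1].copy()
    for (cx,cy,zz,r,col) in items: draw(S_,im,k,(cx,cy,zz),r,col,np.array([x0,y0]))
    cv2.imwrite(f,im)
Y=(0,255,255);Rd=(0,0,255);G=(0,255,0)
tin=[(*T,.078,.049,Rd),(*T,.008,.049,Rd)];lid=[(*c,z+.020,.0565,Y)]
mk(s,270,180,350,260,5,tin+lid,'pics/a.png')
mk(S0['side'],270,180,350,260,5,tin,'pics/b.png')
mk(t,300,190,380,260,5,tin+lid,'pics/c.png')
mk(S0['top'],300,190,380,260,5,tin,'pics/d.png')
a=[cv2.imread(f'pics/{x}.png') for x in 'abcd']
H=np.zeros((750,800,3),np.uint8);H[:400,:400]=a[0];H[:400,400:]=a[1];H[400:750,:400]=a[2];H[400:750,400:]=a[3]
cv2.imwrite('pics/ov6.png',cv2.resize(H,(640,600)))
E
```

```text
(no output)
```

View pics/ov6.png

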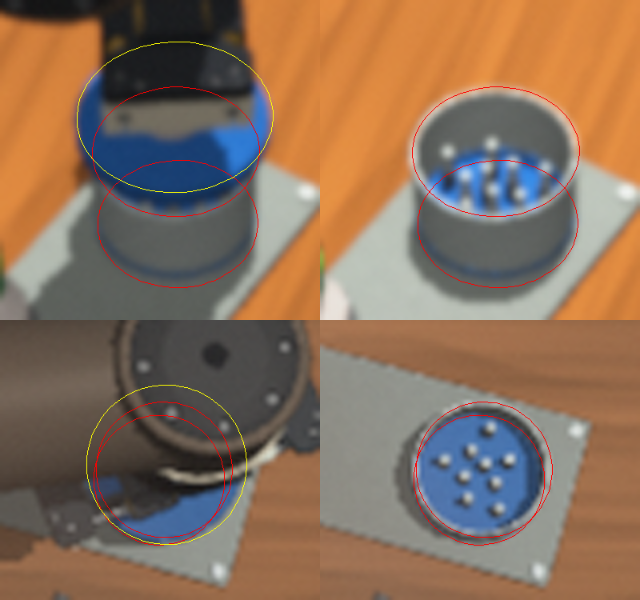

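In both static views the tin and lid outlines sit concentric to about 1 mm, so I lower gently.

```bash
python3 -m inch '[{"ax":0,"ay":0,"az":0,"dx":0,"dy":0,"dz":4,"fingers":10},{"ax":0,"ay":0,"az":0,"dx":0,"dy":0,"dz":8,"fingers":10},{"ax":0,"ay":0,"az":0,"dx":0,"dy":0,"dz":11,"fingers":10},{"ax":0,"ay":0,"az":0,"dx":0,"dy":0,"dz":13,"fingers":10},{"ax":0,"ay":0,"az":0,"dx":0,"dy":0,"dz":15,"fingers":10},{"ax":0,"ay":0,"az":0,"dx":0,"dy":0,"dz":15,"fingers":10}]'
```

```text
clock: 13.2
tool_pos: [0.5744, -0.1052, 0.1198]
orientation: [180.0, -0.0, -157.7]
force: [-1.4, 0.1, -3.4]
opening: 0.015
```

The plug has passed the rim plane with no contact force. I continue to the seat.

```bash
python3 -m inch '[{"ax":0,"ay":0,"az":0,"dx":0,"dy":0,"dz":2,"fingers":10},{"ax":0,"ay":0,"az":0,"dx":0,"dy":0,"dz":4,"fingers":10},{"ax":0,"ay":0,"az":0,"dx":0,"dy":0,"dz":5.5,"fingers":10},{"ax":0,"ay":0,"az":0,"dx":0,"dy":0,"dz":6.5,"fingers":10},{"ax":0,"ay":0,"az":0,"dx":0,"dy":0,"dz":7,"fingers":10},{"ax":0,"ay":0,"az":0,"dx":0,"dy":0,"dz":7,"fingers":10}]'
```

```text
clock: 13.95
tool_pos: [0.5745, -0.1052, 0.113]
orientation: [180.0, -0.0, -157.7]
force: [-2.0, -0.8, -3.2]
opening: 0.0148
```

```bash
python3 -m inch '[{"ax":0,"ay":0,"az":0,"dx":0,"dy":0,"dz":0.5,"fingers":10},{"ax":0,"ay":0,"az":0,"dx":0,"dy":0,"dz":0.5,"fingers":10}]'
```

```text
clock: 14.2
tool_pos: [0.5744, -0.1052, 0.1125]
orientation: [180.0, -0.0, -157.7]
force: [-1.5, -0.4, -1.4]
opening: 0.0151
```

```bash
python3 -m inch '[{"ax":0,"ay":0,"az":0,"dx":0,"dy":0,"dz":0.5,"fingers":10},{"ax":0,"ay":0,"az":0,"dx":0,"dy":0,"dz":1,"fingers":10},{"ax":0,"ay":0,"az":0,"dx":0,"dy":0,"dz":1,"fingers":10}]'
```

```text
clock: 14.58
tool_pos: [0.5743, -0.1052, 0.1117]
orientation: [180.0, -0.0, -157.7]
force: [-3.3, -0.5, 0.9]
opening: 0.0155
```

The force has turned upward at the expected seat height (0.112), so I let go of the stem.

```bash
python3 -m inch '[{"ax":0,"ay":0,"az":0,"dx":0,"dy":0,"dz":0,"fingers":20},{"ax":0,"ay":0,"az":0,"dx":0,"dy":0,"dz":-1,"fingers":30},{"ax":0,"ay":0,"az":0,"dx":0,"dy":0,"dz":-3,"fingers":60},{"ax":0,"ay":0,"az":0,"dx":0,"dy":0,"dz":-20,"fingers":60},{"ax":0,"ay":0,"az":0,"dx":0,"dy":0,"dz":-45,"fingers":60},{"ax":0,"ay":0,"az":0,"dx":0,"dy":0,"dz":-50,"fingers":60},{"ax":0,"ay":0,"az":0,"dx":0,"dy":0,"dz":-50,"fingers":60}]'
python3 - <<'E'
from h import *
w=snap('wrist','wrist7.png');s=snap('side','side7.png');o=get_obs();print(o['tool_pos'],o['opening'],o['force'],o['orientation'])
print(proj(w,o['tool_pos']), proj(w,(.5743,-.1052,.132)),proj(w,(.5743,-.1052,.110)))
cv2.imwrite('pics/s7c.png',cv2.resize(s['image'][150:270,250:390],None,fx=5,fy=5,interpolation=2)[:,:,::-1])
E
```

```text
clock: 15.45
tool_pos: [0.5748, -0.1051, 0.1623]
orientation: [-180.0, 0.1, -157.7]
force: [0.2, 0.2, -0.5]
opening: 0.0599
[ 0.57412158 -0.10511107  0.16114952] 0.06018856493350534 [-0.22829601  0.74136931 -1.22972091] [ 1.79976056e+02 -3.11081159e-02 -1.57677073e+02]
[314.93965451 311.41055521] [314.93234016 283.63078219] [315.13716204 267.01675767]
```

View pics/s7c.png

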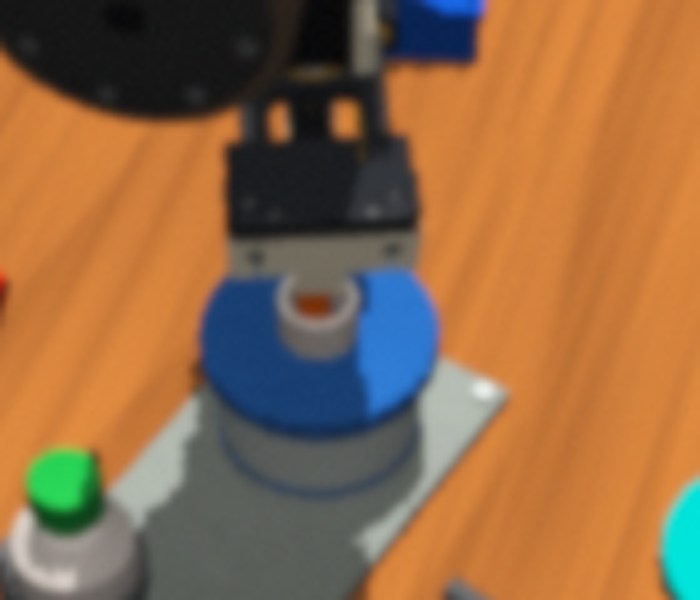

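View pics/wrist7.png

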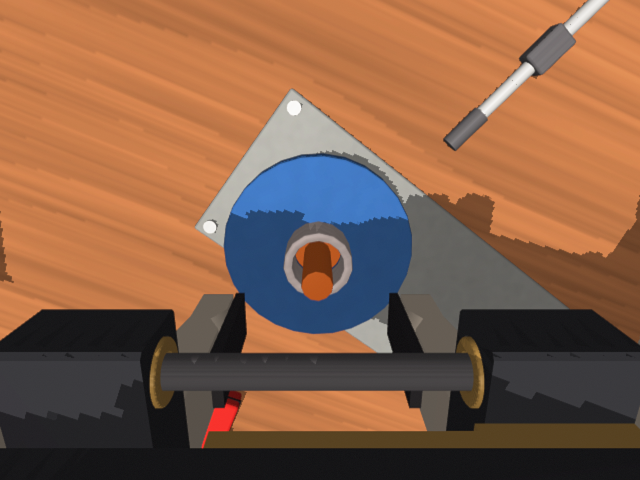

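The lid set sits level on the tin, stem top at (317,287), collar at (318,264), stem free. I straddle the collar down to 2.5 mm above the plate, nudged +1.5 mm in x, and look before closing.

```bash
python3 -m inch '[{"ax":0,"ay":0,"az":0,"dx":1.5,"dy":0.5,"dz":30,"fingers":60},{"ax":0,"ay":0,"az":0,"dx":1.5,"dy":0.5,"dz":55,"fingers":60},{"ax":0,"ay":0,"az":0,"dx":1.5,"dy":0.5,"dz":67,"fingers":60},{"ax":0,"ay":0,"az":0,"dx":1.5,"dy":0.5,"dz":71.5,"fingers":54},{"ax":0,"ay":0,"az":0,"dx":1.5,"dy":0.5,"dz":71.5,"fingers":48},{"ax":0,"ay":0,"az":0,"dx":1.5,"dy":0.5,"dz":71.5,"fingers":46}]'
python3 - <<'E'
from h import *
w=snap('wrist','wrist8.png');o=get_obs();print(o['tool_pos'],o['opening'],o['force'])
cv2.imwrite('pics/w8c.png',cv2.resize(w['image'][150:420,160:480],None,fx=2.2,fy=2.2)[:,:,::-1])
E
```

```text
clock: 16.3
tool_pos: [0.5735, -0.1052, 0.0909]
orientation: [-180.0, 0.1, -157.7]
force: [-1.3, 0.2, -0.9]
opening: 0.0467
[ 0.57348974 -0.10521159  0.09087097] 0.046232005354567306 [ 0.4916904   0.99109005 -0.27531056]
```

View pics/w8c.png

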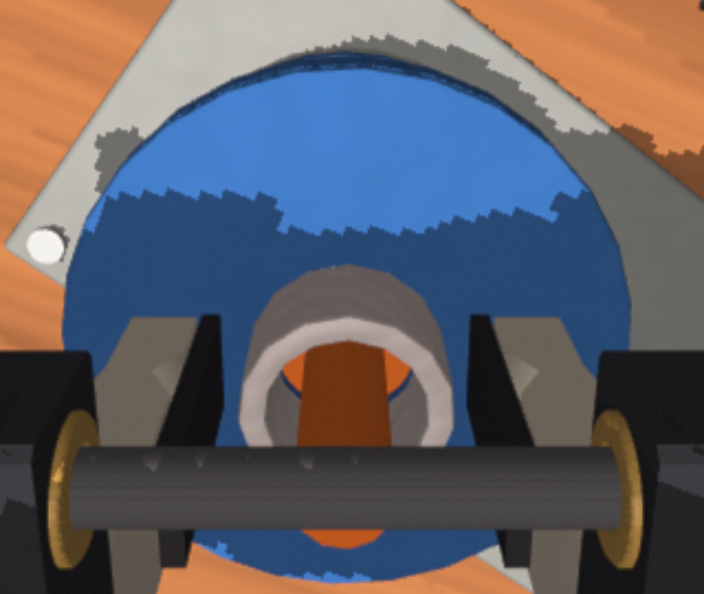

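The collar is centred between the pads (columns 347 against 345.5). I close and lift slowly.

```bash
python3 -m inch '[{"ax":0,"ay":0,"az":0,"dx":0,"dy":0,"dz":1.5,"fingers":44},{"ax":0,"ay":0,"az":0,"dx":0,"dy":0,"dz":1.5,"fingers":38},{"ax":0,"ay":0,"az":0,"dx":0,"dy":0,"dz":1.5,"fingers":30},{"ax":0,"ay":0,"az":0,"dx":0,"dy":0,"dz":1.5,"fingers":30},{"ax":0,"ay":0,"az":0,"dx":0,"dy":0,"dz":1.5,"fingers":30},{"ax":0,"ay":0,"az":0,"dx":0,"dy":0,"dz":1.5,"fingers":30}]'
python3 -m inch '[{"ax":0,"ay":0,"az":0,"dx":0,"dy":0,"dz":-4,"fingers":30},{"ax":0,"ay":0,"az":0,"dx":0,"dy":0,"dz":-10,"fingers":30},{"ax":0,"ay":0,"az":0,"dx":0,"dy":0,"dz":-16,"fingers":30},{"ax":0,"ay":0,"az":0,"dx":0,"dy":0,"dz":-22,"fingers":30},{"ax":0,"ay":0,"az":0,"dx":0,"dy":0,"dz":-22,"fingers":30}]'
python3 - <<'E'
from h import *
s=snap('side','side9.png');o=get_obs();print(o['tool_pos'],o['opening'],o['force'])
cv2.imwrite('pics/s9c.png',cv2.resize(s['image'][140:270,250:390],None,fx=4.6,fy=4.6,interpolation=2)[:,:,::-1])
E
```

```text
clock: 17.1
tool_pos: [0.573, -0.1052, 0.0887]
orientation: [-180.0, 0.0, -157.7]
force: [-1.1, 0.9, 2.4]
opening: 0.038
clock: 17.73
tool_pos: [0.5734, -0.1052, 0.1113]
orientation: [-180.0, 0.1, -157.7]
force: [0.6, 1.1, -1.0]
opening: 0.0379
[ 0.57311461 -0.10519534  0.11087733] 0.037771247540854494 [ 0.05927595 -0.0635558  -1.00065755]
```

View pics/s9c.png

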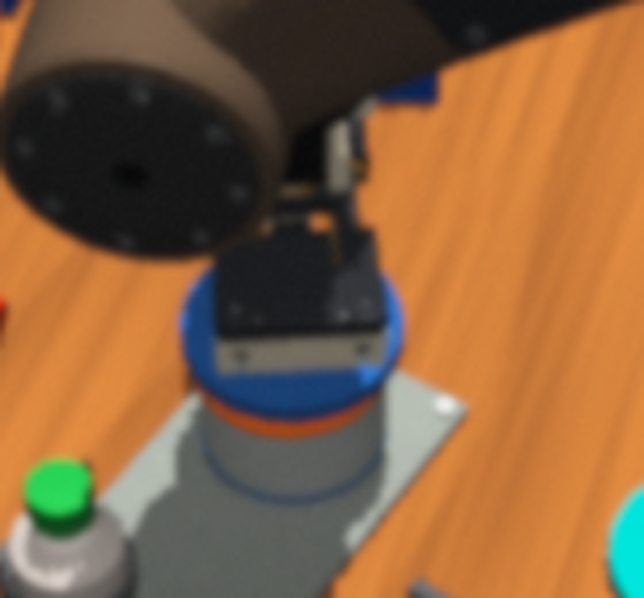

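The orange flange stays seated on the tin at (292,422) and only the blue lid rises, with about 1.0 to 1.3 N carried. I lift to about 100 mm.

```bash
python3 -m inch '[{"ax":0,"ay":0,"az":0,"dx":0,"dy":0,"dz":-12,"fingers":30},{"ax":0,"ay":0,"az":0,"dx":0,"dy":0,"dz":-26,"fingers":30},{"ax":0,"ay":0,"az":0,"dx":0,"dy":0,"dz":-42,"fingers":30},{"ax":0,"ay":0,"az":0,"dx":0,"dy":0,"dz":-58,"fingers":30},{"ax":0,"ay":0,"az":0,"dx":0,"dy":0,"dz":-70,"fingers":30},{"ax":0,"ay":0,"az":0,"dx":0,"dy":0,"dz":-78,"fingers":30},{"ax":0,"ay":0,"az":0,"dx":0,"dy":0,"dz":-78,"fingers":30},{"ax":0,"ay":0,"az":0,"dx":0,"dy":0,"dz":-78,"fingers":30}]'
python3 - <<'E'
from h import *
s=snap('side','side10.png');w=snap('wrist','wrist10.png');o=get_obs();print(o['tool_pos'],o['opening'],o['force'],o['orientation'],o['clock'])
E
```

```text
clock: 18.77
tool_pos: [0.5726, -0.1052, 0.188]
orientation: [180.0, -0.0, -157.7]
force: [0.4, 0.8, -0.7]
opening: 0.0382
[ 0.57258093 -0.10526437  0.18787799] 0.03810209070342488 [ 0.50944     0.09889354 -0.560692  ] [ 1.79975611e+02 -6.38538018e-02 -1.57673735e+02] 18.875
```

View pics/side10.png

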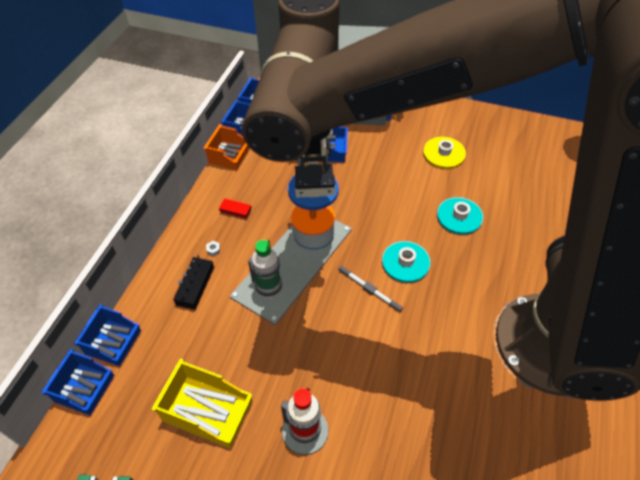

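View pics/wrist10.png

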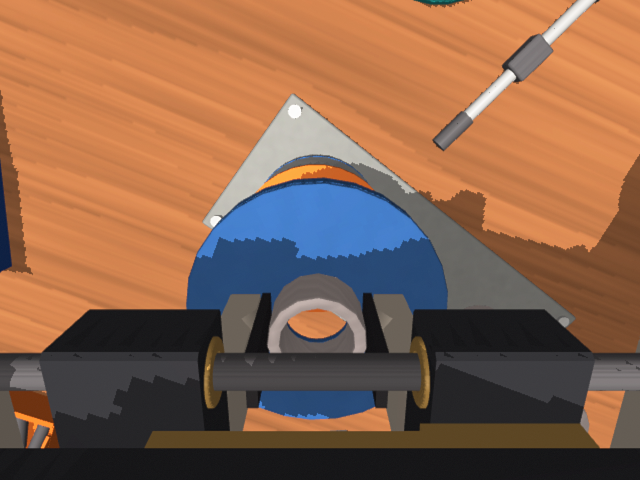

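The blue lid is held level about 100 mm up, at (313,190) in the side view. The orange lid sits flat on the tin at (313,222) with its stem free, and the bystanders look unmoved. I hand the job in.

```bash
python3 -c "
from plant import *
print(close_job())"
```

```text
the job is handed in; nothing more can be done
None
```

I handed in the job at about 19 s on the robot clock, with every step done in the order you asked. `close_job()` gave no verdict.

- **Oil can:** I pressed the green cap down to its stop (TCP at 0.170 m, about 20 N upward). After release, the side picture showed it back up.
- **Lid set:** I lifted both lids together by the stem and lowered them onto the tin. The plug passed the rim with no contact force, and the force turned upward at a TCP height of about 0.112 m, the expected seat height. I then let go of the stem.
- **Outer lid:** I gripped the blue lid by its collar (opening 38 mm) and lifted it alone by about 99 mm. I am still holding it there.

**Last checks:** The pictures show the blue lid level, the orange inner lid seated on the tin, and the red-capped can and other things apparently unmoved.

**Disagreements:**
- The cameras differed by 2 to 5 mm on where the lid and tin were. I settled this with the wrist camera and by comparing the lid and tin in the same picture.
- The last force readings (0.6 to 1.0 N) are a little below the blue lid's weight of 1.3 N. That is within the sensor noise I saw.

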